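# Sort loose spares and paints back into their pocket trays

### The job

The things lying loose in the front of the yard trough must be put away: both paint tinlets, both cells and the coupling box, each in the wooden tray that already holds one of its kind. Set one in each empty pocket, flat on the pocket's floor (tinlets and coupling box the right way up), and do not knock over the oil bottle or the glue bottle.

Things in the scene. Friction and masses are not known exactly. Their poses are not given: they have to be found in the camera images.
- tinlet_1_center (a point): a loose paint tinlet: small round tin, striped red, white and blue, with a red lid, 32 mm in diameter, 28 mm high, standing. Point: its centre, 14 mm above its support; z up. Grip it across its 32 mm. The two loose tinlets are alike and interchangeable.
- tinlet_2_center (a point): the other loose paint tinlet: small round tin, striped red, white and blue, with a red lid, 32 mm in diameter, 28 mm high, standing. Point: its centre, 14 mm above its support; z up. Grip it across its 32 mm. The two loose tinlets are alike and interchangeable.
- cell_1_center (a point): a loose black-and-tan AA cell, 14 mm in diameter, 50 mm long, lying. Point: its centre, 7 mm above its support. y axis: along the cell; z up. Grip it across its 14 mm; it does not roll. The two loose cells are interchangeable, and may lie either way round.
- cell_2_center (a point): a loose yellow-and-tan AA cell, 14 mm in diameter, 50 mm long, lying. Point: its centre, 7 mm above its support. y axis: along the cell; z up. Grip it across its 14 mm; it does not roll. The two loose cells are interchangeable, and may lie either way round.
- coupling_box_center (a point): a small closed blue plastic box with a white lid (spare couplings), 35 mm (x axis) by 49 mm (y axis), 20 mm high, lying loose in the front of the trough. Point: its centre, 10 mm above what it stands on; z up. Grip it across its 35 mm.
- tinlet_tray: light-wood tray fixed to the trough floor, 60 mm (x) by 174 mm (y), 8 mm high; origin: centre of its underside, z up. Three round grey-floored pockets 48 mm in diameter, 5 mm deep (floor 3 mm above the underside), centres at x = 0, y = -57, 0 and +57 mm. The middle one already holds a tinlet (fixed); the end ones are empty.
- cell_tray: light-wood tray fixed to the trough floor, 78 mm (x) by 126 mm (y), 8 mm high; origin: centre of its underside, z up. Three long narrow grey-floored pockets 66 mm (x) by 30 mm (y), 5 mm deep (floor 3 mm above the underside), centres at x = 0, y = -42, 0 and +42 mm. That at +42 already holds a black-and-tan cell (fixed); those at -42 and 0 are empty. Cells lie along x.
- coupling_tray: light-wood tray fixed to the trough floor, 77 mm (x) by 126 mm (y), 8 mm high; origin: centre of its underside, z up. Two wide grey-floored pockets 65 mm (x) by 51 mm (y), 5 mm deep (floor 3 mm above the underside), centres at x = 0, y = -31.5 and +31.5 mm. That at +31.5 already holds a coupling box (fixed); that at -31.5 is empty. The box's 49 mm lies along x.
- oil_bottle: a bystander that stays standing: cream oil bottle with a red dropper tip, 25 mm in diameter, 85 mm high, at the left end of the trough (about y = 0.47), near the grey bar at the back. Origin: centre of its foot; z axis up along the bottle.
- glue_bottle: a bystander that stays standing: white glue bottle with a blue cap, 32 mm in diameter, 83 mm high, at the right end of the trough (about y = -0.475), near the grey bar at the back. Origin: centre of its foot; z axis up along the bottle.

How it is judged:
By the outcome, as a careful person would: the job done as asked, in the order asked, and still so for the second after the job is handed in, with the robot touching nothing.
It also fails if it takes over 109 s, if anything falls off the work surface, if the arm or the gripper's body presses on something with over 40 N, if the wrist force passes 120 N, or if a joint passes its speed limit or range.

### The arm

A 6-joint arm with a two-finger parallel gripper is mounted at the origin on a cart in front of the work surface, level with it; the furniture and walls round the work are solid. World frame = base frame: x ahead of the robot, y to its left, z up, the work surface at z = 0. Lengths are in m, angles in degrees, forces in N, time in s.
With the tool pointing down it reaches from about 0.35 to 0.875 m from the base axis. Payload 4.2 kg.
Tool frame: the origin (TCP) lies between the finger pads; the fingertips stand 14 mm ahead of it and the grasp point (between the pads) lies 5 mm behind it (r.tcp_to_tips is the distance from the TCP to the fingertips, in m); y points along the fingers, x is the direction in which the jaws open and shut, and the axes are right-handed (so a half turn about y gives the same grasp; the last joint's range is limited). The gripper opens to 87 mm and grips with 3 to 60 N. Pads are 19 mm wide; open, the fingers measure 117 mm over their backs; the gripper's body (75 mm by 190 mm) begins 51 mm behind the grasp point.
Start: joints at [82.483, 22.042, 0.453, 0, -68.411, -14.817], TCP at [0.237, 0.578, 0.237] pointing down, gripper open.
Joint ranges: [-179.83, 179.83], [-69.29, 118.12], [-61.27, 80.66], [-181.25, 117.63], [-171.15, -9.14], [-177.46, 177.46]. Speed limits (degrees/s): [159.86, 159.86, 180, 180, 180, 180].

### API

Orientations are given as a 3x3 rotation matrix whose columns are the frame's x, y, z axes.
In Python, from station import sense, optics, ticket, r gives the robot as it stands.
- The arm moves only by the tool carry_out, never from a script. Its argument "steps" is a list that holds one entry, the list of rows, each a list of 6 numbers: the shift along the world's x, y, z in cm, then the turn, a rotation vector about the world's x, y, z in rad. A call has 1 to 20 rows; each row is the pose to reach, as a shift and turn from the pose commanded when the call began; what a row does not reach only later rows make up. A row lasts 1/8 s, in which the tool goes at most 62.5 mm and 10.7 degrees, less where a joint would pass 70% of its speed; a pose out of reach is approached as far as the arm can. A call with a gripper value outside its range is refused whole. "fingers" is the closure in counts, from 0 (fully open) to 255 (shut), set as the call begins (left out, the last holds). The fingers move at their own pace and stop on an object; the grip force is fixed at half the most. Time passes only in rows, so rows that repeat a pose let the fingers close. It gives the time, the measured TCP pose, the force and the opening at its end, in the units of the state.
- sense(): the state, without advancing time (a new reading comes with each control period).
- optics.capture(name): name is "side" or "top" or "wrist"; returns a dict with "image" (400x640x3 uint8, red, green, blue), "fov_y" (degrees; the focal length in pixels is half the picture's height over the tangent of half this angle, whatever the lens; pixels are square), "cx", "cy" (the principal point, pixels), "rvec" (rotation vector, rad) and "tvec" (3), from world to camera coordinates, as OpenCV has them. Camera axes: x right, y down, z forward; pixel columns grow to the right and rows downward; lengths in m; the calibration is good to about 2 mm. A picture is of the moment at which its call begins. There is no depth.
- ticket.finish_job(): hands the job in, once; it reports no verdict.
The state is a dict: "time_s": time; "joints": joint angles; "joint_velocities": joint speeds; "effort": joint torques, N m; "tcp_pos": TCP position; "ee_rot": TCP orientation; "wrist_force": force on the tool from outside, world axes, zero at the start; "moment": the same for the moment, N m; "gripper_width": opening from 0.0 (shut) to 1.0 (fully open).
Only numpy, scipy, OpenCV 4.12 (cv2) and the standard library are available. Lean on these libraries where they do the work, as an engineer would, in place of code of your own. Each camera call takes 0.05 s, during which the arm holds its last target.

## Working session

There is one attempt and no reset: what is moved stays moved. The work goes in short steps, Python scripts to look and compute and a tool call to move; the robot and the scene stay as the last step left them, time stands still between calls to the robot, and variables do not carry over. Pictures are saved under pics/ and viewed, and the job is handed in when it is done.

Besides the shell and the picture viewer there is one more tool, called after "Emit:" as name(argument=value, ...), one argument or row to a line, values as JSON. carry_out: Moves the arm, as the interface text tells. Its arguments: {"type":"object","properties":{"steps":{"type":"array","items":{"type":"array","items":{"type":"array","items":{"type":"number"}}}},"fingers":{"type":"number"}},"required":["steps"]}

```bash
ls; mkdir -p pics; python3 - <<'E'
from station import sense, optics, ticket, r
import cv2
s=sense();print(s['time_s'],s['tcp_pos'],s['ee_rot'],s['gripper_width'])
for n in ['side','top','wrist']:
    c=optics.capture(n);cv2.imwrite(f'pics/{n}0.png',c['image'][:,:,::-1]);print(n,c['fov_y'],c['cx'],c['cy'],c['rvec'],c['tvec'])
print(sense()['time_s'])
E
```

```text
pics
0.0 [0.23725947 0.57759267 0.23547272] [[-3.80164670e-01 -7.30311158e-04  9.24918532e-01]
 [-9.24916284e-01 -2.04164865e-03 -3.80165358e-01]
 [ 2.16599768e-03 -9.99997649e-01  1.00686004e-04]] 0.9979345702611631
side 42.82854132745353 323.09230972917936 200.06213397448116 [ 2.16009057 -0.3437659   0.15496815] [-0.44563817  0.14083952  1.54197162]
top 52.76327436003154 325.8164792646843 199.13869623306664 [ 2.17642161 -2.21060806  0.10315297] [-0.00650191  0.46910487  1.31928901]
wrist 71.06131611856375 320.53720042079425 201.0409955041029 [-1.63493269  2.44591168  0.3813884 ] [ 0.62223892 -0.03880331  0.39278192]
0.15
```

View pics/top0.png

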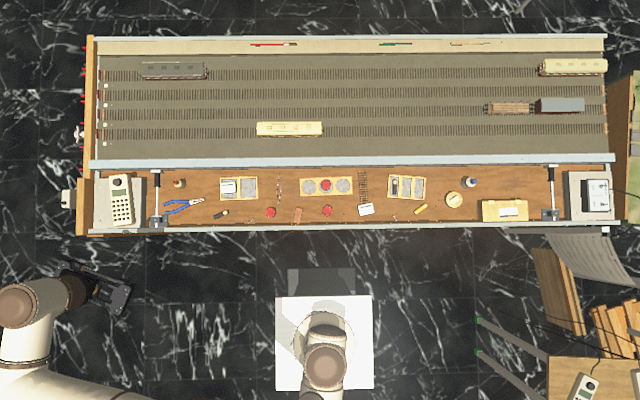

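View pics/side0.png

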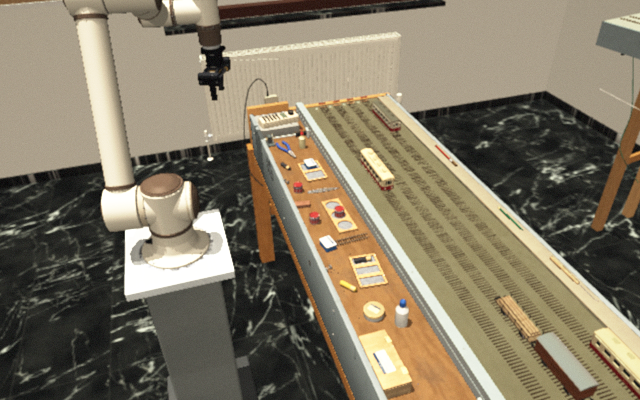

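View pics/wrist0.png

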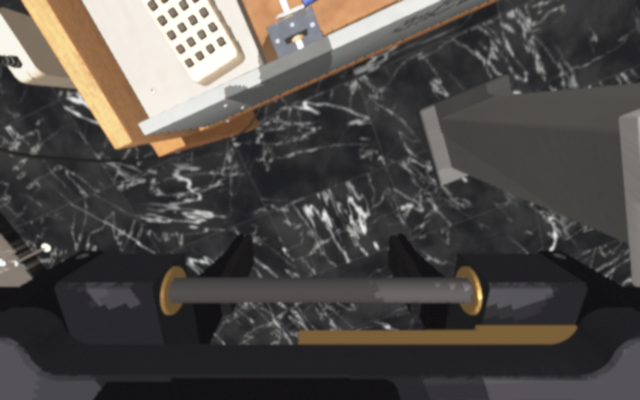

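```bash
cat > h.py <<'E'
import numpy as np, cv2
from station import sense, optics, ticket, r
def cam(n):
    c=optics.capture(n); f=200/np.tan(np.radians(c['fov_y']/2))
    R,_=cv2.Rodrigues(np.array(c['rvec'],float)); t=np.array(c['tvec'],float)
    K=np.array([[f,0,c['cx']],[0,f,c['cy']],[0,0,1]])
    return c['image'],K,R,t
def unproj(K,R,t,uv,z):
    uv=np.atleast_2d(uv).astype(float)
    d=np.c_[uv,np.ones(len(uv))]@np.linalg.inv(K).T@R
    o=-R.T@t
    return o+d*((z-o[2])/d[:,2])[:,None]
def proj(K,R,t,p):
    p=np.atleast_2d(p)@R.T+t; q=p@K.T; return q[:,:2]/q[:,2:]
E
python3 - <<'E'
from h import *
im,K,R,t=cam('top')
for i,(a,b) in enumerate([(155,315),(305,465)]):
    cr=im[160:235,a:b]; cv2.imwrite(f'pics/tc{i}.png',cv2.resize(cr[:,:,::-1],None,fx=5,fy=5,interpolation=cv2.INTER_CUBIC))
print(unproj(K,R,t,[[238,188],[326,186],[407,187],[271,212],[327,211],[366,209],[222,213],[421,209],[178,183],[469,183]],0.008))
print(unproj(K,R,t,[[300,226],[300,170]],0.0))
print(proj(K,R,t,[[0,0,0]]))
E
```

```text
[[ 0.51117965  0.2779054   0.008     ]
 [ 0.5137104  -0.01534196  0.008     ]
 [ 0.50646863 -0.28741135  0.008     ]
 [ 0.42951217  0.16878144  0.008     ]
 [ 0.4299632  -0.01730513  0.008     ]
 [ 0.43463323 -0.14764952  0.008     ]
 [ 0.42870541  0.33071681  0.008     ]
 [ 0.43180286 -0.33216383  0.008     ]
 [ 0.5307218   0.47650172  0.008     ]
 [ 0.51702658 -0.49776007  0.008     ]]
[[0.38162299 0.0734615  0.        ]
 [0.57003005 0.07127636 0.        ]]
[[323.8292645  342.51388928]]
```

View pics/tc0.png

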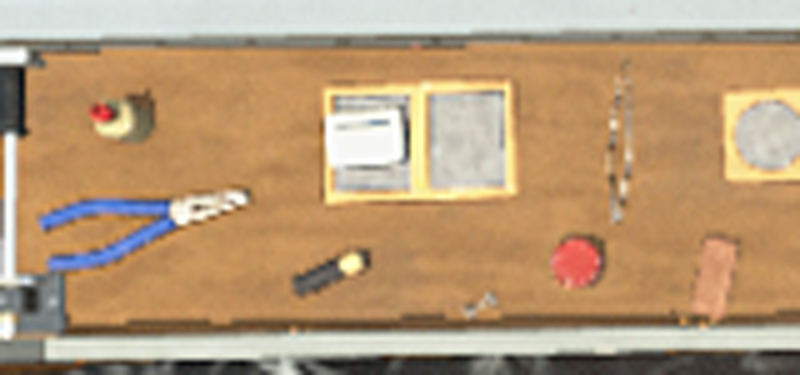

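View pics/tc1.png

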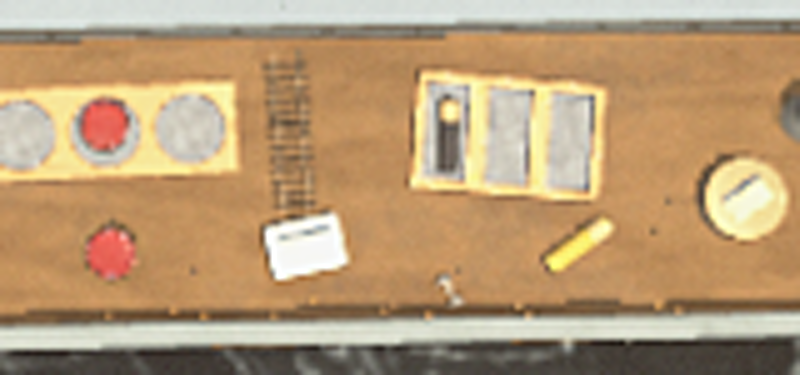

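```bash
python3 - <<'E'
from h import *
im,K,R,t=cam('wrist')
s=sense();E=np.array(s['ee_rot'])
print('cam in tool',E.T@(-R.T@t-s['tcp_pos']),'\n',E.T@R.T, R.T[:,2])
im,K,R,t=cam('side')
for i,(a,b,c,d) in enumerate([(240,120,370,270),(290,220,450,400)]):
    cv2.imwrite(f'pics/sc{i}.png',cv2.resize(im[b:d,a:c,::-1],None,fx=4 if i==0 else 3.3,fy=4 if i==0 else 3.3,interpolation=cv2.INTER_CUBIC))
E
```

```text
cam in tool [ 0.00163721 -0.14825827  0.08471156] 
 [[ 9.99997271e-01 -2.25980733e-03  5.93365395e-04]
 [-1.25716522e-03 -3.06366699e-01  9.51912740e-01]
 [-1.96935199e-03 -9.51910888e-01 -3.06368704e-01]] [-0.28390511  0.11497978 -0.95193358]
```

View pics/sc0.png

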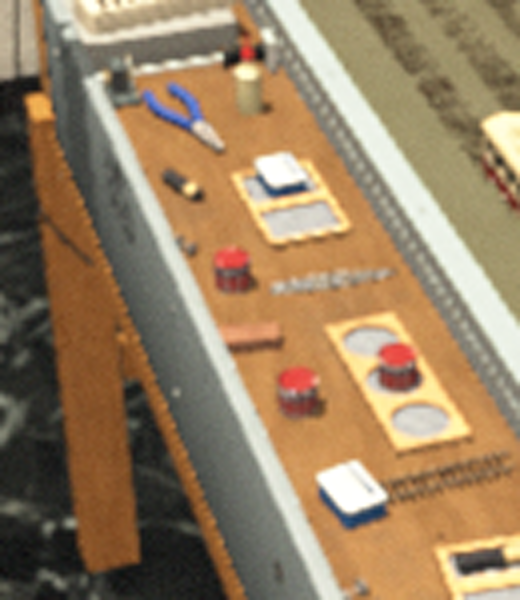

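View pics/sc1.png

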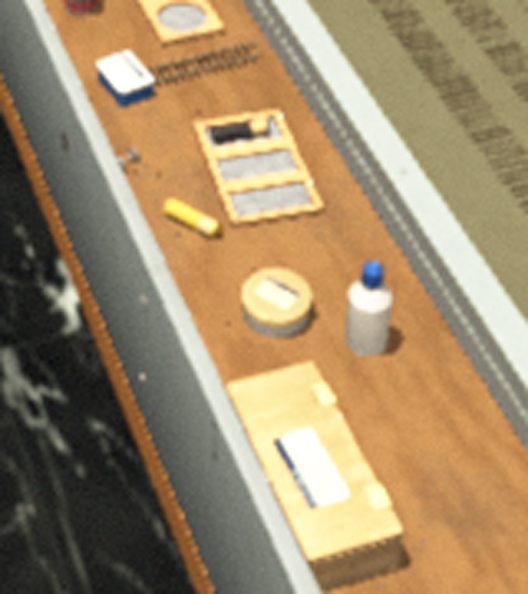

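```bash
python3 - <<'E'
from h import *
_,K,R,t=cam('top')
_,K2,R2,t2=cam('side')
a=np.array([165,226.6]);b=np.array([315,224.4])
for z in np.arange(0,0.08,0.01):
    p=unproj(K2,R2,t2,[[293.75,202.5],[240+330/4,270]],z)
    q=proj(K,R,t,p); print(z,p[0],q[0],q[0,1]-(a[1]+(q[0,0]-a[0])*(b[1]-a[1])/150), q[1])
# back bar: side crop0 (400,150) top face left edge -> 
a=np.array([155,160+45/5]);b=np.array([315,160+40/5])
for z in np.arange(0,0.08,0.01):
    p=unproj(K2,R2,t2,[[240+400/4,120+185/4]],z); q=proj(K,R,t,p); print(z,p[0],q[0])
E
```

```text
0.0 [0.39761046 0.10716751 0.        ] [289.83870526 221.36522819] -3.4038041283567395 [393.46271474 222.04978019]
0.01 [0.39446216 0.09335513 0.01      ] [293.81327387 222.19314785] -2.5175907949307827 [397.13732874 222.87177085]
0.02 [0.39131387 0.07954275 0.02      ] [297.84725211 223.0334428 ] -1.6181308399661987 [400.86696972 223.70607074]
0.03 [0.38816557 0.06573037 0.03      ] [301.94198205 223.88639257] -0.7051250223773877 [404.65288302 224.55295844]
0.04 [0.38501728 0.05191799 0.04      ] [306.09884647 224.75228523] 0.22173498044372764 [408.49635189 225.41272099]
0.05 [0.38186898 0.03810562 0.05      ] [310.31927046 225.63141762] 1.1627669197750379 [412.39869884 226.28565424]
0.06 [0.37872069 0.02429324 0.06      ] [314.604723   226.52409573] 2.118298338757853 [416.36128727 227.17206318]
0.07 [0.37557239 0.01048086 0.07      ] [318.95671872 227.43063508] 3.088666952509783 [420.38552296 228.07226226]
0.0 [0.62181745 0.2777596  0.        ] [238.50142713 155.57588989]
0.01 [0.61641301 0.26223058 0.01      ] [242.57665879 156.57317444]
0.02 [0.61100856 0.24670157 0.02      ] [246.71301977 157.58541846]
0.03 [0.60560412 0.23117256 0.03      ] [250.91189589 158.6129611 ]
0.04 [0.60019967 0.21564355 0.04      ] [255.17471518 159.65615181]
0.05 [0.59479523 0.20011454 0.05      ] [259.50294951 160.71535079]
0.06 [0.58939079 0.18458553 0.06      ] [263.89811625 161.79092937]
0.07 [0.58398634 0.16905651 0.07      ] [268.36178008 162.88327046]
```

Emit:
carry_out(
  steps=[
    [[5, -5, 4, 0, 0, 0], [10, -10, 6, 0, 0, 0], [14, -15, 6, 0, 0, 0], [18, -21, 6, 0, 0, 0.1], [20, -26, 6, 0, 0, 0.25], [20, -28, 6, 0, 0, 0.4], [20, -28, 6, 0, 0, 0.4], [20, -28, 6, 0, 0, 0.4]],
  ],
)

```text
time_s: 1.4
tcp_pos: [0.4376, 0.2983, 0.2967]
ee_rot: [[0.009, 0.0, 1.0], [-1.0, 0.001, 0.009], [-0.001, -1.0, 0.0]]
wrist_force: [0.3, -0.0, 0.6]
gripper_width: 1.0
```

```bash
cat >> h.py <<'E'
def snap(n,f):
    im,K,R,t=cam(n); cv2.imwrite('pics/'+f,im[:,:,::-1]); np.savez('pics/'+f+'.npz',im=im,K=K,R=R,t=t)
def ld(f):
    d=np.load('pics/'+f+'.npz'); return d['im'],d['K'],d['R'],d['t']
E
python3 -c "
from h import *
snap('wrist','w1.png')"
```

```text
(no output)
```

View pics/w1.png

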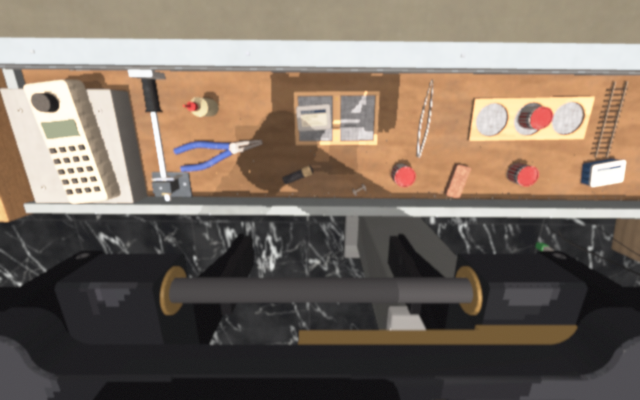

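Emit:
carry_out(
  steps=[
    [[0, -5, -6, 0, 0, 0], [0, -9, -12, 0, 0, 0], [0, -10, -14, 0, 0, 0], [0, -10, -14, 0, 0, 0], [0, -10, -14, 0, 0, 0]],
  ],
)

```text
time_s: 2.08
tcp_pos: [0.4387, 0.2001, 0.1578]
ee_rot: [[0.012, 0.003, 1.0], [-1.0, 0.001, 0.012], [-0.001, -1.0, 0.003]]
wrist_force: [0.7, 0.7, 0.5]
gripper_width: 0.998
```

```bash
python3 -c "
from h import *
snap('wrist','w2.png')"
```

Emit:
carry_out(
  steps=[
    [[0, -6, 0, 0, 0, 0], [0, -12, 0, 0, 0, 0], [0, -18, 0, 0, 0, 0], [0, -24, 0, 0, 0, 0], [0, -30, 0, 0, 0, 0], [0, -36, 0, 0, 0, 0], [0, -40, 0, 0, 0, 0], [0, -40, 0, 0, 0, 0], [0, -40, 0, 0, 0, 0]],
  ],
)

```text
time_s: 3.25
tcp_pos: [0.4386, -0.2014, 0.1575]
ee_rot: [[0.011, 0.002, 1.0], [-1.0, -0.0, 0.011], [0.0, -1.0, 0.002]]
wrist_force: [-0.7, 0.3, -0.6]
gripper_width: 1.0
```

```bash
python3 -c "
from h import *
snap('wrist','w3.png')"
```

```text
(no output)
```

View pics/w2.png

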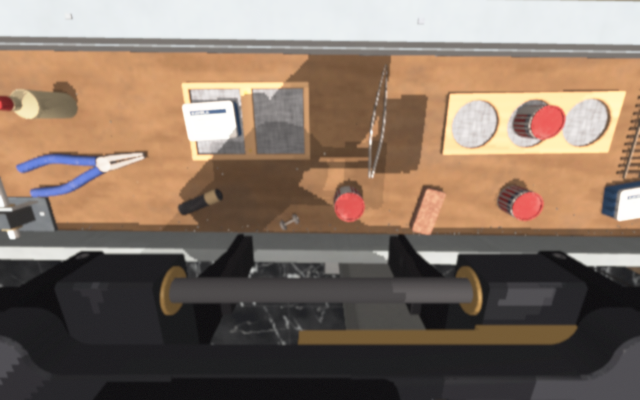

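View pics/w3.png

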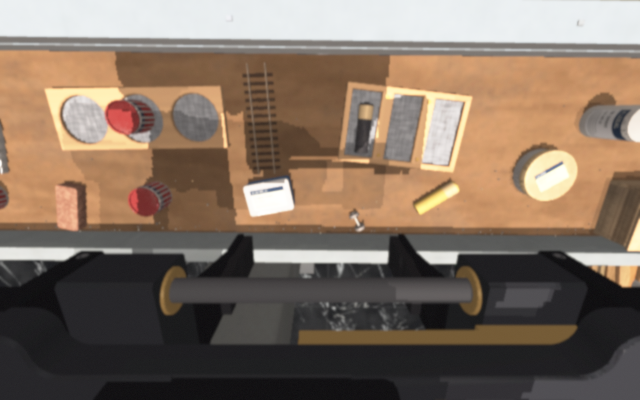

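```bash
python3 - <<'E'
from h import *
def crop(f,a,b,c,d,s,o):
    im=ld(f)[0][b:d,a:c,::-1]; im=cv2.resize(im,None,fx=s,fy=s,interpolation=cv2.INTER_CUBIC)
    st=20
    for x in range((a//st+1)*st,c,st):
        cv2.line(im,((x-a)*s,0),((x-a)*s,8),(0,255,0),1); cv2.putText(im,str(x),((x-a)*s+2,10),0,.35,(0,255,0),1)
    for y in range((b//st+1)*st,d,st):
        cv2.line(im,(0,(y-b)*s),(8,(y-b)*s),(0,255,0),1); cv2.putText(im,str(y),(2,(y-b)*s-2),0,.35,(0,255,0),1)
    cv2.imwrite('pics/'+o,im)
crop('w2.png',170,75,370,225,4,'a.png')
crop('w2.png',410,80,640,225,3,'b.png')
crop('w3.png',40,75,240,225,4,'c.png')
crop('w3.png',230,75,480,225,3,'d.png')
crop('w3.png',330,75,480,225,4,'e.png')
E
```

```text
(no output)
```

View pics/a.png

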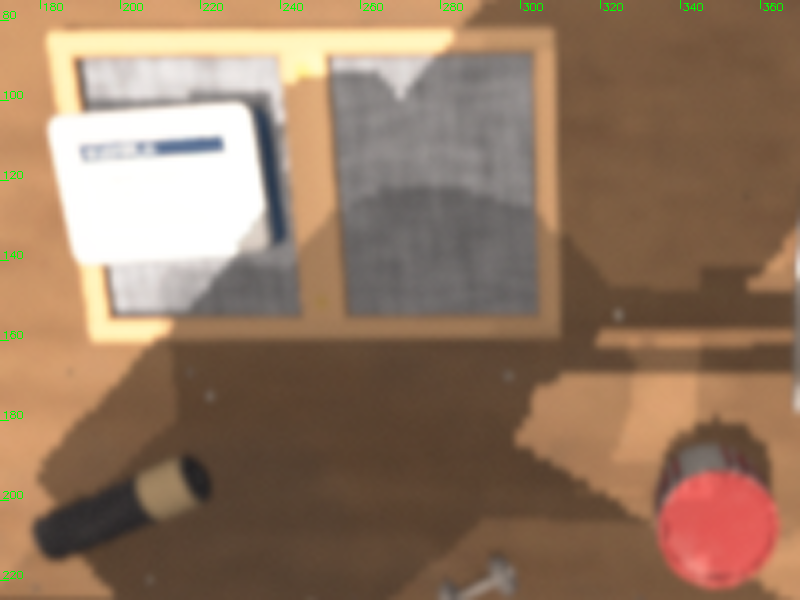

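View pics/b.png

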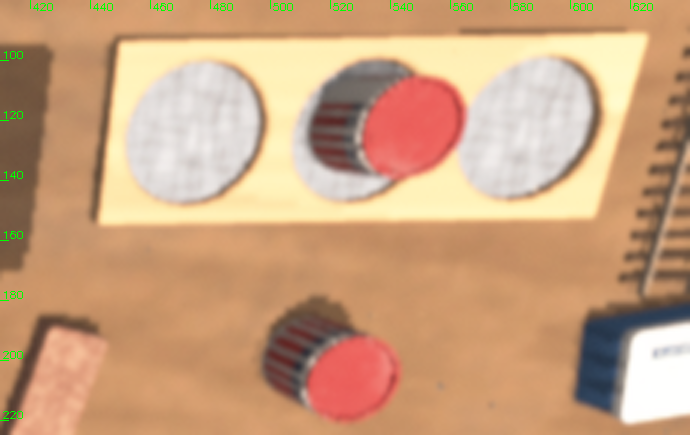

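View pics/c.png

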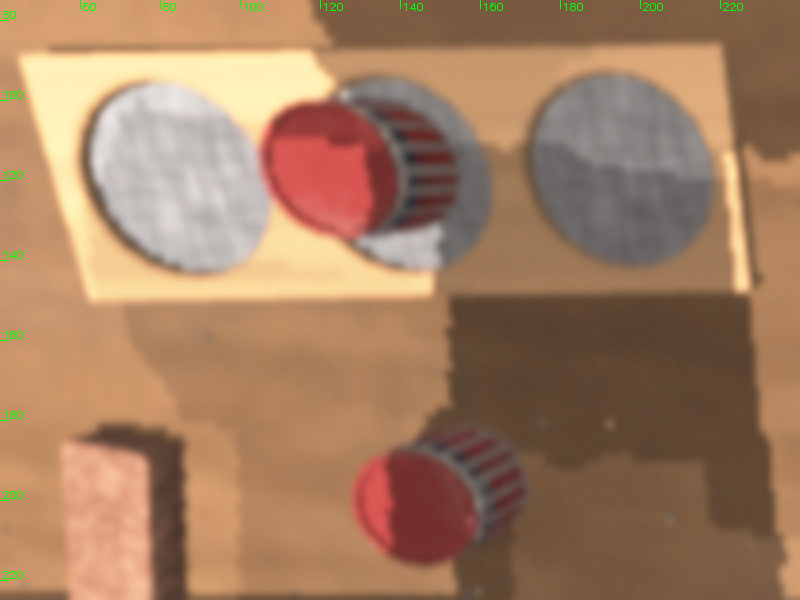

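View pics/d.png

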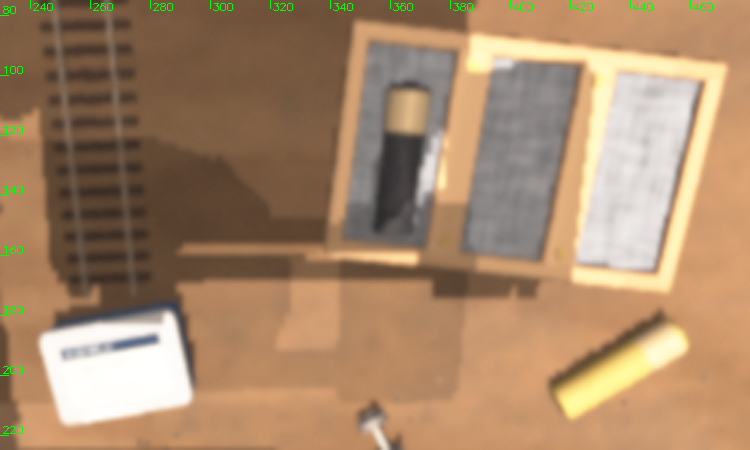

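View pics/e.png

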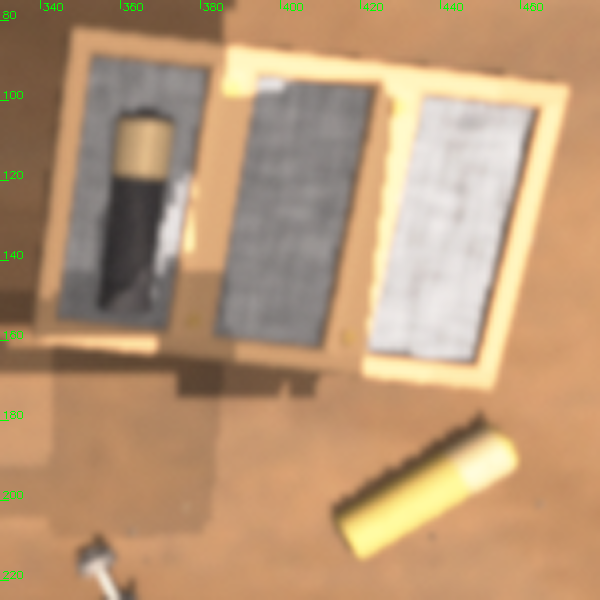

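```bash
cat > m.py <<'E'
from h import *
def rect(n,f,uv,z):
    im,K,R,t=ld(f); p=unproj(K,R,t,uv,z)[:,:2]  # TL TR BL BR
    print(n,'c',p.mean(0).round(4),'y-len',np.linalg.norm(p[0]-p[1]).round(4),np.linalg.norm(p[2]-p[3]).round(4),'x-len',np.linalg.norm(p[0]-p[2]).round(4),np.linalg.norm(p[1]-p[3]).round(4))
    d=(p[0]-p[1])+(p[2]-p[3]); e=(p[0]-p[2])+(p[1]-p[3])
    print('   yaw(deg) from y',np.degrees(np.arctan2(-d[0],d[1])).round(2),'from x',np.degrees(np.arctan2(e[1],e[0])).round(2))
def pts(n,f,uv,z):
    im,K,R,t=ld(f); p=unproj(K,R,t,uv,z)[:,:2]; print(n,p.round(4).tolist(), p.mean(0).round(4))
    if len(p)==2: d=p[1]-p[0]; print('  len',np.linalg.norm(d).round(4),'angle',np.degrees(np.arctan2(d[1],d[0])).round(1))
if __name__=='__main__':
    rect('coupT','w2.png',[[182,82.5],[309,82.5],[192.75,160.25],[309.75,159.75]],.008)
    rect('tinT','w2.png',[[449.3,93.3],[625.7,91],[442.7,154.7],[609,152.3]],.008)
    rect('tinT','w3.png',[[45,88.75],[220.5,86],[62.5,150],[227.5,148]],.008)
    rect('cellT','w3.png',[[348.75,82],[472.25,97],[339.5,162.5],[453,172]],.008)
    rect('box','w3.png',[[243.3,187.7],[288.3,178.3],[251.7,216.7],[294,209]],.02)
    pts('cell1','w2.png',[[181.25,209.75],[219.5,194.75]],.007)
    pts('cell2','w3.png',[[417,208],[455.75,186.25]],.007)
    pts('tin1','w2.png',[[349.25,207.5]],.028)
    pts('tin2','w2.png',[[527,205.7]],.028)
    pts('tin2','w3.png',[[144.5,201.25]],.028)
    s=sense();print(s['tcp_pos'],s['joints'])
E
python3 m.py
```

```text
coupT c [0.5107 0.2735] y-len 0.1252 0.1251 x-len 0.0769 0.0763
   yaw(deg) from y 0.7 from x 0.49
tinT c [ 0.5126 -0.0171] y-len 0.1749 0.1757 x-len 0.061 0.0606
   yaw(deg) from y 1.34 from x 2.42
tinT c [ 0.5132 -0.0168] y-len 0.1739 0.1743 x-len 0.0601 0.0606
   yaw(deg) from y 1.27 from x 1.09
cellT c [ 0.5049 -0.2881] y-len 0.1246 0.1235 x-len 0.08 0.0766
   yaw(deg) from y -5.09 from x -5.25
box c [ 0.4336 -0.1482] y-len 0.0489 0.0473 x-len 0.0334 0.0344
   yaw(deg) from y 11.92 from x 10.2
cell1 [[0.4148, 0.3564], [0.433, 0.3113]] [0.4239 0.3339]
  len 0.0487 angle -68.1
cell2 [[0.4194, -0.3122], [0.4451, -0.352]] [ 0.4323 -0.3321]
  len 0.0475 angle -57.2
tin1 [[0.4267, 0.1684]] [0.4267 0.1684]
tin2 [[0.4306, -0.0178]] [ 0.4306 -0.0178]
tin2 [[0.4316, -0.0195]] [ 0.4316 -0.0195]
[ 0.43839912 -0.2010042   0.15736733] [-5.28255620e+00  1.26668701e+01 -2.57185344e+01 -2.95082330e-03
 -5.15074121e+01  9.59584206e+01]
```

```bash
python3 - <<'E'
from h import *
for f in ['w1.png','w2.png','w3.png']:
    im=ld(f)[0]; 
    print(f,[ (i,im[i,300].tolist()) for i in range(28,78,2)])
im,K,R,t=ld('w3.png')
print(unproj(K,R,t,[[258,173],[270,172]],0.003))
crop=ld('w3.png')[0][155:235,220:320,::-1]; cv2.imwrite('pics/f.png',cv2.resize(crop,None,fx=7,fy=7,interpolation=cv2.INTER_CUBIC))
E
```

```text
w1.png [(28, [162, 150, 128]), (30, [162, 150, 128]), (32, [160, 149, 126]), (34, [160, 149, 126]), (36, [158, 148, 126]), (38, [161, 149, 129]), (40, [198, 196, 188]), (42, [231, 235, 236]), (44, [234, 238, 239]), (46, [233, 237, 239]), (48, [233, 238, 239]), (50, [234, 238, 240]), (52, [234, 238, 240]), (54, [235, 239, 240]), (56, [235, 239, 241]), (58, [236, 240, 241]), (60, [236, 240, 241]), (62, [236, 241, 242]), (64, [234, 238, 239]), (66, [188, 190, 188]), (68, [153, 151, 147]), (70, [137, 131, 126]), (72, [125, 104, 89]), (74, [123, 91, 65]), (76, [118, 86, 62])]
w2.png [(28, [236, 240, 242]), (30, [236, 240, 241]), (32, [236, 240, 241]), (34, [236, 240, 241]), (36, [236, 240, 241]), (38, [231, 234, 236]), (40, [172, 172, 171]), (42, [124, 119, 115]), (44, [124, 119, 115]), (46, [155, 154, 151]), (48, [158, 156, 152]), (50, [125, 120, 115]), (52, [124, 117, 112]), (54, [168, 134, 107]), (56, [205, 152, 109]), (58, [204, 151, 108]), (60, [201, 149, 106]), (62, [199, 148, 106]), (64, [190, 141, 101]), (66, [157, 116, 84]), (68, [137, 103, 73]), (70, [125, 94, 67]), (72, [126, 95, 68]), (74, [127, 95, 69]), (76, [125, 93, 67])]
w3.png [(28, [234, 238, 239]), (30, [234, 238, 240]), (32, [233, 238, 239]), (34, [233, 237, 239]), (36, [233, 237, 239]), (38, [227, 231, 233]), (40, [164, 161, 159]), (42, [126, 120, 116]), (44, [128, 123, 119]), (46, [167, 167, 165]), (48, [156, 153, 150]), (50, [126, 120, 115]), (52, [120, 114, 110]), (54, [108, 91, 78]), (56, [116, 86, 61]), (58, [115, 85, 60]), (60, [114, 84, 60]), (62, [114, 83, 59]), (64, [113, 83, 59]), (66, [113, 84, 59]), (68, [115, 85, 60]), (70, [115, 85, 60]), (72, [116, 84, 59]), (74, [118, 85, 62]), (76, [116, 85, 60])]
[[ 0.45725377 -0.13392821  0.003     ]
 [ 0.45848802 -0.14718647  0.003     ]]
```

View pics/f.png

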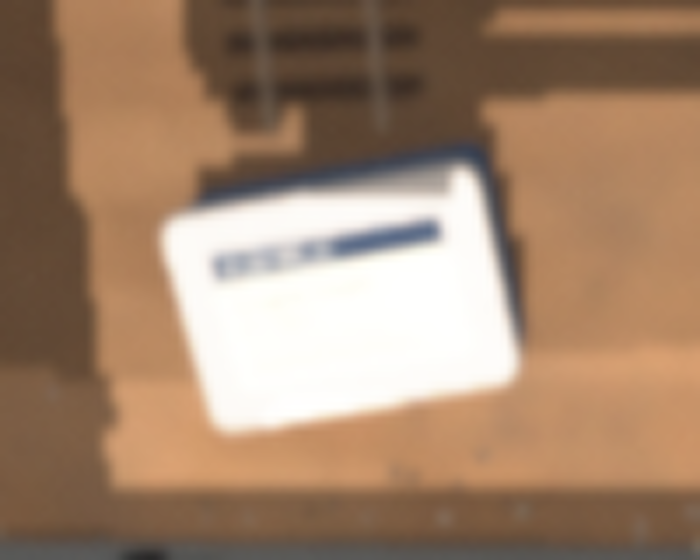

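```bash
python3 - <<'E'
from h import *
a=ld('w1.png')[1:];b=ld('w2.png')[1:]
for z in np.arange(-.01,0.08,0.01): print(z.round(3),unproj(*a,[[300,65.5],[300,72]],z)[:,0],unproj(*b,[[300,39.5],[300,53.5]],z)[:,0])
E
```

```text
-0.01 [0.58521841 0.57643278] [0.59095142 0.57835075]
0.0 [0.58382078 0.57522817] [0.5887842  0.57658179]
0.01 [0.58242316 0.57402356] [0.58661698 0.57481284]
0.02 [0.58102553 0.57281895] [0.58444976 0.57304388]
0.03 [0.57962791 0.57161434] [0.58228254 0.57127492]
0.04 [0.57823028 0.57040972] [0.58011531 0.56950597]
0.05 [0.57683266 0.56920511] [0.57794809 0.56773701]
0.06 [0.57543503 0.5680005 ] [0.57578087 0.56596805]
0.07 [0.57403741 0.56679589] [0.57361365 0.56419909]
```

Emit:
carry_out(
  steps=[
    [[-0.7, 6, 0, 0, 0, -0.15], [-0.7, 12, -2, 0, 0, -0.3], [-0.7, 17, -5, 0, 0, -0.45], [-0.7, 18.3, -7, 0, 0, -0.53], [-0.7, 18.3, -7, 0, 0, -0.53], [-0.7, 18.3, -7, 0, 0, -0.53], [-0.7, 18.3, -7, 0, 0, -0.53]],
  ],
  fingers=75,
)

```text
time_s: 4.18
tcp_pos: [0.4311, -0.0191, 0.0875]
ee_rot: [[-0.497, 0.002, 0.868], [-0.868, 0.001, -0.497], [-0.002, -1.0, 0.002]]
wrist_force: [0.8, 0.2, 1.4]
gripper_width: 0.709
```

```bash
python3 -c "
from h import *
snap('wrist','w4.png')"
```

```text
(no output)
```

View pics/w4.png

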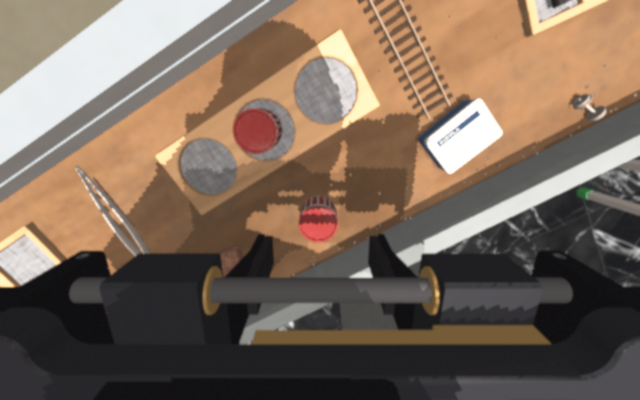

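```bash
python3 -c "
from m import *
pts('t2','w4.png',[[318.5,223]],.028); print(sense()['tcp_pos'])"
```

```text
t2 [[0.4309, -0.0188]] [ 0.4309 -0.0188]
[ 0.43103423 -0.01920526  0.08740345]
```

Emit:
carry_out(
  steps=[
    [[0, 0, -2.5, 0, 0, 0], [0, 0, -5, 0, 0, 0], [0, 0, -6.6, 0, 0, 0], [0, 0, -6.6, 0, 0, 0], [0, 0, -6.6, 0, 0, 0]],
  ],
)

```text
time_s: 4.85
tcp_pos: [0.4311, -0.0191, 0.0213]
ee_rot: [[-0.497, 0.002, 0.868], [-0.868, 0.0, -0.497], [-0.001, -1.0, 0.001]]
wrist_force: [0.0, 0.5, -0.3]
gripper_width: 0.706
```

Emit:
carry_out(
  steps=[
    [[0, 0, 0, 0, 0, 0], [0, 0, 0, 0, 0, 0], [0, 0, 0, 0, 0, 0], [0, 0, 0, 0, 0, 0], [0, 0, 0, 0, 0, 0], [0, 0, 0, 0, 0, 0], [0, 0, 0, 0, 0, 0], [0, 0, 0, 0, 0, 0]],
  ],
  fingers=255,
)

```text
time_s: 5.85
tcp_pos: [0.4307, -0.0188, 0.0207]
ee_rot: [[-0.497, 0.0, 0.868], [-0.868, 0.0, -0.497], [-0.0, -1.0, 0.0]]
wrist_force: [-0.9, 0.7, 3.9]
gripper_width: 0.361
```

Emit:
carry_out(
  steps=[
    [[0, 0, 2.5, 0, 0, 0], [0, 0, 5, 0, 0, 0], [3, -2.5, 5, 0, 0, 0], [6.5, -4.5, 5, 0, 0, 0], [8.35, -5.5, 5, 0, 0, 0], [8.35, -5.5, 5, 0, 0, 0], [8.35, -5.5, 5, 0, 0, 0]],
  ],
)

```text
time_s: 6.72
tcp_pos: [0.5126, -0.0738, 0.0698]
ee_rot: [[-0.497, -0.002, 0.868], [-0.868, 0.0, -0.497], [0.001, -1.0, -0.002]]
wrist_force: [-0.5, 0.3, 0.4]
gripper_width: 0.361
```

Emit:
carry_out(
  steps=[
    [[0, 0, -2, 0, 0, 0], [0, 0, -3.5, 0, 0, 0], [0, 0, -4.3, 0, 0, 0], [0, 0, -4.6, 0, 0, 0], [0, 0, -4.6, 0, 0, 0], [0, 0, -4.6, 0, 0, 0]],
  ],
)

```text
time_s: 7.48
tcp_pos: [0.5143, -0.0739, 0.025]
ee_rot: [[-0.497, 0.001, 0.868], [-0.868, 0.0, -0.497], [-0.001, -1.0, 0.001]]
wrist_force: [0.2, -0.7, 0.2]
gripper_width: 0.359
```

Emit:
carry_out(
  steps=[
    [[0, 0, -0.1, 0, 0, 0], [0, 0, -0.1, 0, 0, 0], [0, 0, -0.1, 0, 0, 0]],
  ],
)

```text
time_s: 7.85
tcp_pos: [0.5142, -0.0739, 0.0238]
ee_rot: [[-0.497, 0.001, 0.868], [-0.868, 0.0, -0.497], [-0.0, -1.0, 0.001]]
wrist_force: [-0.1, 0.0, 1.7]
gripper_width: 0.357
```

Emit:
carry_out(
  steps=[
    [[0, 0, 0, 0, 0, 0], [0, 0, 0, 0, 0, 0], [0, 0, 0, 0, 0, 0], [0, 0, 0, 0, 0, 0], [0, 0, 2, 0, 0, 0], [0, 0, 5, 0, 0, 0], [0, 0, 8, 0, 0, 0], [0, 0, 8, 0, 0, 0]],
  ],
  fingers=120,
)

```text
time_s: 8.85
tcp_pos: [0.5156, -0.0737, 0.1059]
ee_rot: [[-0.496, 0.006, 0.868], [-0.868, 0.001, -0.496], [-0.003, -1.0, 0.005]]
wrist_force: [-0.4, -0.2, -0.4]
gripper_width: 0.529
```

Emit:
carry_out(
  steps=[
    [[-2, 5, 0, 0, 0, 0], [-4, 11, 0, 0, 0, 0], [-6.5, 17, 0, 0, 0, 0], [-8.5, 22, 0, 0, 0, 0], [-8.75, 24.2, -1, 0, 0, 0], [-8.75, 24.2, -2, 0, 0, 0], [-8.75, 24.2, -2, 0, 0, 0], [-8.75, 24.2, -2, 0, 0, 0]],
  ],
  fingers=75,
)

```text
time_s: 9.85
tcp_pos: [0.4265, 0.167, 0.0833]
ee_rot: [[-0.498, -0.001, 0.867], [-0.867, -0.001, -0.498], [0.001, -1.0, -0.0]]
wrist_force: [0.5, -0.3, 1.1]
gripper_width: 0.706
```

```bash
python3 -c "
from h import *
snap('wrist','w5.png'); print(sense()['tcp_pos'])"
```

```text
[0.42672172 0.1672014  0.0835369 ]
```

View pics/w5.png

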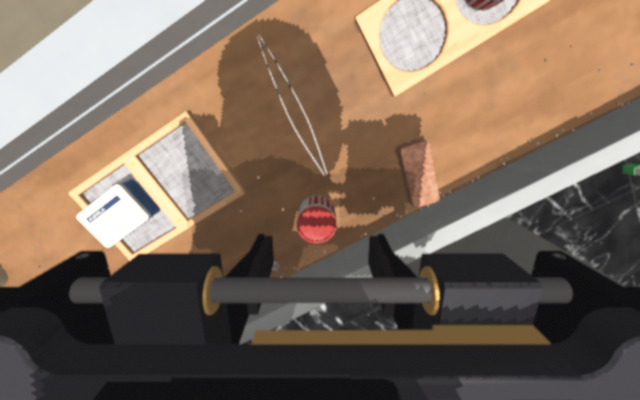

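Lid at (317,224), same place relative to the jaws as before; descend.

Emit:
carry_out(
  steps=[
    [[0, 0.1, -2.5, 0, 0, 0], [0, 0.1, -5, 0, 0, 0], [0, 0.1, -6.2, 0, 0, 0], [0, 0.1, -6.2, 0, 0, 0], [0, 0.1, -6.2, 0, 0, 0]],
  ],
)

```text
time_s: 10.52
tcp_pos: [0.4271, 0.1694, 0.0223]
ee_rot: [[-0.497, 0.001, 0.868], [-0.868, 0.001, -0.497], [-0.001, -1.0, 0.001]]
wrist_force: [-0.7, 0.9, -0.6]
gripper_width: 0.706
```

Emit:
carry_out(
  steps=[
    [[0, 0, 0, 0, 0, 0], [0, 0, 0, 0, 0, 0], [0, 0, 0, 0, 0, 0], [0, 0, 0, 0, 0, 0], [0, 0, 0, 0, 0, 0], [0, 0, 0, 0, 0, 0], [0, 0, 0, 0, 0, 0]],
  ],
  fingers=255,
)

```text
time_s: 11.4
tcp_pos: [0.4266, 0.1692, 0.0217]
ee_rot: [[-0.497, 0.0, 0.868], [-0.868, 0.0, -0.497], [-0.0, -1.0, 0.0]]
wrist_force: [0.0, 0.2, 2.1]
gripper_width: 0.359
```

Emit:
carry_out(
  steps=[
    [[0, 0, 2.5, 0, 0, 0], [0, 0, 5, 0, 0, 0], [3, -4, 5, 0, 0, 0], [6, -8.5, 5, 0, 0, 0], [8.5, -12, 5, 0, 0, 0], [8.5, -12.9, 5, 0, 0, 0], [8.5, -12.9, 5, 0, 0, 0], [8.5, -12.9, 5, 0, 0, 0]],
  ],
)

```text
time_s: 12.4
tcp_pos: [0.5108, 0.0408, 0.0714]
ee_rot: [[-0.496, -0.001, 0.868], [-0.868, -0.0, -0.496], [0.0, -1.0, -0.0]]
wrist_force: [-1.2, 0.9, -2.0]
gripper_width: 0.363
```

Emit:
carry_out(
  steps=[
    [[0, 0, -2, 0, 0, 0], [0, 0, -3.5, 0, 0, 0], [0, 0, -4.3, 0, 0, 0], [0, 0, -4.6, 0, 0, 0], [0, 0, -4.7, 0, 0, 0], [0, 0, -4.7, 0, 0, 0], [0, 0, -4.7, 0, 0, 0]],
  ],
)

```text
time_s: 13.28
tcp_pos: [0.5118, 0.0401, 0.0249]
ee_rot: [[-0.497, 0.001, 0.868], [-0.868, 0.0, -0.497], [-0.001, -1.0, 0.001]]
wrist_force: [0.0, 0.5, 0.3]
gripper_width: 0.361
```

Emit:
carry_out(
  steps=[
    [[0, 0, -0.05, 0, 0, 0], [0, 0, -0.05, 0, 0, 0], [0, 0, -0.05, 0, 0, 0], [0, 0, -0.05, 0, 0, 0], [0, 0, 2, 0, 0, 0], [0, 0, 5, 0, 0, 0], [0, 0, 8, 0, 0, 0]],
  ],
  fingers=120,
)

```text
time_s: 14.15
tcp_pos: [0.5113, 0.04, 0.1052]
ee_rot: [[-0.497, -0.001, 0.868], [-0.868, -0.0, -0.497], [0.001, -1.0, -0.0]]
wrist_force: [0.5, 0.5, 0.5]
gripper_width: 0.524
```

Emit:
carry_out(
  steps=[
    [[-2, 5, 0, 0, 0, -0.15], [-4, 11, 0, 0, 0, -0.3], [-6.5, 17, 0, 0, 0, -0.45], [-8.7, 22, 0, 0, 0, -0.6], [-8.8, 28, 0, 0, 0, -0.66], [-8.8, 29.4, -1, 0, 0, -0.66], [-8.8, 29.4, -2, 0, 0, -0.66], [-8.8, 29.4, -2, 0, 0, -0.66], [-8.8, 29.4, -2, 0, 0, -0.66]],
  ],
  fingers=161,
)

```text
time_s: 15.28
tcp_pos: [0.4237, 0.3326, 0.0845]
ee_rot: [[-0.925, -0.0, 0.38], [-0.38, -0.001, -0.925], [0.001, -1.0, 0.0]]
wrist_force: [-0.1, 1.0, 0.2]
gripper_width: 0.369
```

```bash
python3 -c "
from h import *
snap('wrist','w6.png'); snap('top','t1.png');print(sense()['tcp_pos'])
im=ld('t1.png')[0][160:235,300:380,::-1];cv2.imwrite('pics/t1c.png',cv2.resize(im,None,fx=6,fy=6))"
```

```text
[0.42386452 0.33325481 0.08494962]
```

View pics/w6.png

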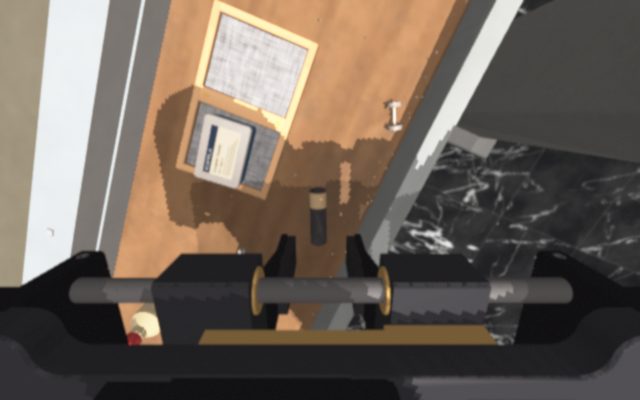

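View pics/t1c.png

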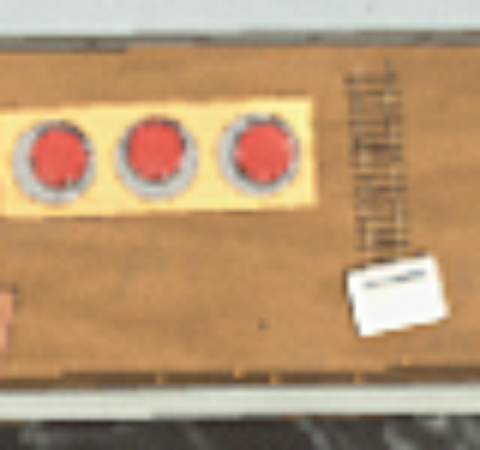

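```bash
python3 -c "
from m import *
im=ld('w6.png')[0][170:260,280:360,::-1];cv2.imwrite('pics/w6c.png',cv2.resize(im,None,fx=6,fy=6,interpolation=2))"
```

```text
(no output)
```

View pics/w6c.png

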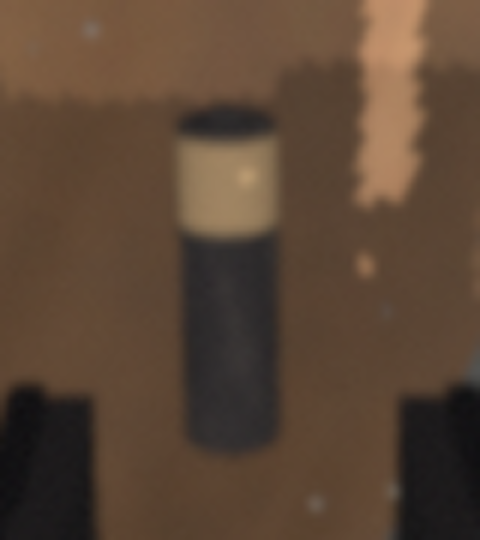

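```bash
python3 -c "
from m import *
pts('c1','w6.png',[[317.7,190.3],[318.5,244]],.008)"
```

```text
c1 [[0.4335, 0.3117], [0.4143, 0.3573]] [0.4239 0.3345]
  len 0.0494 angle 112.8
```

Emit:
carry_out(
  steps=[
    [[0, 0.1, -2.5, 0, 0, 0], [0, 0.1, -5, 0, 0, 0], [0, 0.1, -6.5, 0, 0, 0], [0, 0.1, -6.5, 0, 0, 0], [0, 0.1, -6.5, 0, 0, 0]],
  ],
)

```text
time_s: 16.0
tcp_pos: [0.424, 0.3356, 0.0203]
ee_rot: [[-0.924, 0.001, 0.381], [-0.381, 0.001, -0.924], [-0.001, -1.0, -0.001]]
wrist_force: [-0.1, 0.6, 0.5]
gripper_width: 0.367
```

Emit:
carry_out(
  steps=[
    [[0, 0, 0, 0, 0, 0], [0, 0, 0, 0, 0, 0], [0, 0, 0, 0, 0, 0], [0, 0, 0, 0, 0, 0], [0, 0, 0, 0, 0, 0], [0, 0, 0, 0, 0, 0], [0, 0, 0, 0, 0, 0]],
  ],
  fingers=255,
)

```text
time_s: 16.88
tcp_pos: [0.4237, 0.3354, 0.02]
ee_rot: [[-0.924, 0.001, 0.381], [-0.381, 0.001, -0.924], [-0.001, -1.0, -0.0]]
wrist_force: [-0.7, -0.9, 4.9]
gripper_width: 0.16
```

Emit:
carry_out(
  steps=[
    [[0, 0, 3, 0, 0, 0], [0, 0, 7, 0, 0, 0], [1, -4, 8, 0, 0, 0], [2, -9, 8, 0, 0, 0.1], [3, -14, 8, 0, 0, 0.25], [4, -19, 8, 0, 0, 0.4], [5, -24, 8, 0, 0, 0.55], [6, -29, 8, 0, 0, 0.7], [7, -34, 8, 0, 0, 0.85], [8, -39, 8, 0, 0, 1.0], [8.1, -44, 8, 0, 0, 1.09], [8.1, -49, 8, 0, 0, 1.09], [8.1, -54, 8, 0, 0, 1.09], [8.1, -58, 8, 0, 0, 1.09], [8.1, -61, 8, 0, 0, 1.09], [8.1, -62.3, 7, 0, 0, 1.09], [8.1, -62.3, 6, 0, 0, 1.09], [8.1, -62.3, 5, 0, 0, 1.09], [8.1, -62.3, 5, 0, 0, 1.09], [8.1, -62.3, 5, 0, 0, 1.09]],
  ],
)

```text
time_s: 19.38
tcp_pos: [0.5048, -0.2873, 0.0697]
ee_rot: [[-0.088, 0.0, 0.996], [-0.996, -0.0, -0.088], [0.0, -1.0, 0.0]]
wrist_force: [-1.5, -0.5, -0.5]
gripper_width: 0.157
```

```bash
python3 -c "
from h import *
snap('wrist','w7.png'); print(sense()['tcp_pos'],sense()['gripper_width'])"
```

```text
[ 0.50493265 -0.28741316  0.06995302] 0.15753400146409327
```

View pics/w7.png

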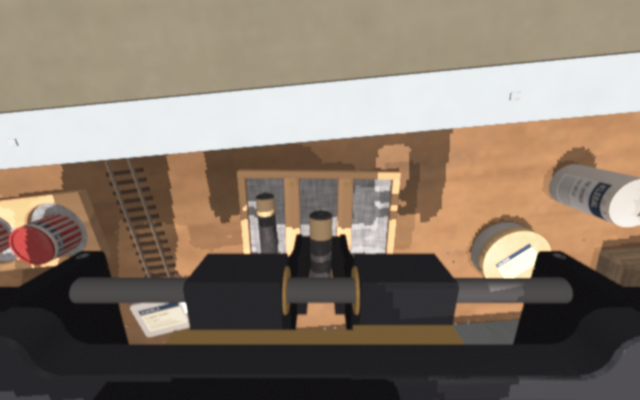

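Emit:
carry_out(
  steps=[
    [[0, -0.05, -2, 0, 0, 0], [0, -0.05, -3.5, 0, 0, 0], [0, -0.05, -4.3, 0, 0, 0], [0, -0.05, -4.6, 0, 0, 0], [0, -0.05, -4.6, 0, 0, 0], [0, -0.05, -4.6, 0, 0, 0]],
  ],
)

```text
time_s: 20.18
tcp_pos: [0.5048, -0.2885, 0.024]
ee_rot: [[-0.09, 0.001, 0.996], [-0.996, -0.0, -0.09], [0.0, -1.0, 0.001]]
wrist_force: [0.9, 0.8, -0.2]
gripper_width: 0.155
```

Emit:
carry_out(
  steps=[
    [[0, 0, -0.08, 0, 0, 0], [0, 0, -0.08, 0, 0, 0], [0, 0, -0.08, 0, 0, 0]],
  ],
)

```text
time_s: 20.55
tcp_pos: [0.5047, -0.2885, 0.023]
ee_rot: [[-0.09, 0.001, 0.996], [-0.996, -0.0, -0.09], [0.0, -1.0, 0.001]]
wrist_force: [-0.6, -0.3, 1.7]
gripper_width: 0.159
```

Emit:
carry_out(
  steps=[
    [[0, 0, 0, 0, 0, 0], [0, 0, 0, 0, 0, 0], [0, 0, 0, 0, 0, 0], [0, 0, 2, 0, 0, 0], [0, 0, 5, 0, 0, 0], [0, 0, 8, 0, 0, 0], [0, 0, 8, 0, 0, 0]],
  ],
  fingers=185,
)

```text
time_s: 21.42
tcp_pos: [0.5061, -0.2889, 0.1054]
ee_rot: [[-0.089, 0.006, 0.996], [-0.996, -0.002, -0.089], [0.001, -1.0, 0.006]]
wrist_force: [-0.3, -0.6, -0.5]
gripper_width: 0.275
```

Emit:
carry_out(
  steps=[
    [[-2, -1, 0, 0, 0, -0.17], [-4, -2, 0, 0, 0, -0.34], [-6, -3, 0, 0, 0, -0.51], [-7.25, -4.35, -1, 0, 0, -0.68], [-7.25, -4.35, -2, 0, 0, -0.85], [-7.25, -4.35, -2, 0, 0, -0.91], [-7.25, -4.35, -2, 0, 0, -0.91], [-7.25, -4.35, -2, 0, 0, -0.91]],
  ],
  fingers=161,
)

```text
time_s: 22.42
tcp_pos: [0.4318, -0.3317, 0.0823]
ee_rot: [[-0.841, -0.001, 0.541], [-0.541, 0.0, -0.841], [0.0, -1.0, -0.001]]
wrist_force: [0.3, 0.1, -0.6]
gripper_width: 0.366
```

```bash
python3 -c "
from h import *
snap('wrist','w8.png'); print(sense()['tcp_pos'],sense()['gripper_width'])
im=ld('w8.png')[0][170:260,280:360,::-1];cv2.imwrite('pics/w8c.png',cv2.resize(im,None,fx=6,fy=6,interpolation=2))"
```

```text
[ 0.43187719 -0.33173945  0.08248861] 0.3735439161065981
```

View pics/w8.png

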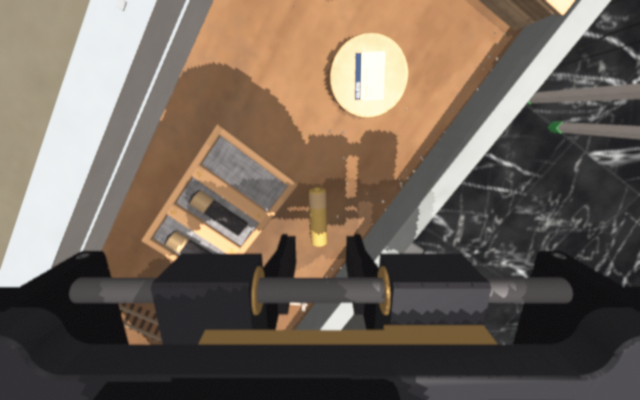

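View pics/w8c.png

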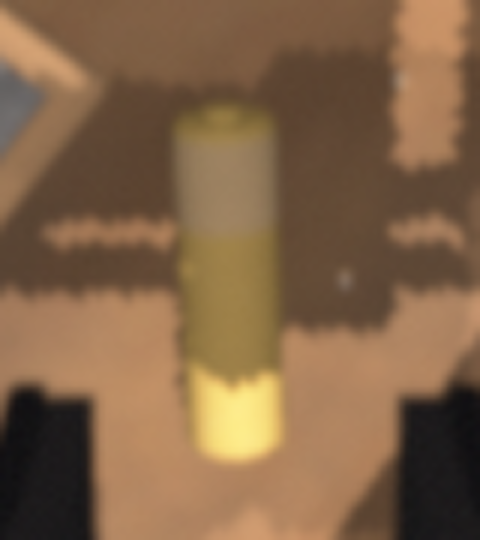

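```bash
python3 -c "
from m import *
pts('c2','w8.png',[[317.7,189.8],[319.5,245.3]],.008)"
```

```text
c2 [[0.4454, -0.3512], [0.4169, -0.3094]] [ 0.4311 -0.3303]
  len 0.0507 angle 124.3
```

Emit:
carry_out(
  steps=[
    [[-0.05, 0.1, -2.5, 0, 0, 0.02], [-0.05, 0.1, -5, 0, 0, 0.02], [-0.05, 0.1, -6.2, 0, 0, 0.02], [-0.05, 0.1, -6.2, 0, 0, 0.02], [-0.05, 0.1, -6.2, 0, 0, 0.02]],
  ],
)

```text
time_s: 23.1
tcp_pos: [0.4322, -0.3312, 0.0215]
ee_rot: [[-0.83, 0.001, 0.558], [-0.558, -0.001, -0.83], [-0.001, -1.0, 0.001]]
wrist_force: [-0.8, 0.2, 0.8]
gripper_width: 0.372
```

Emit:
carry_out(
  steps=[
    [[0, 0, 0, 0, 0, 0], [0, 0, 0, 0, 0, 0], [0, 0, 0, 0, 0, 0], [0, 0, 0, 0, 0, 0], [0, 0, 0, 0, 0, 0], [0, 0, 0, 0, 0, 0], [0, 0, 0, 0, 0, 0]],
  ],
  fingers=255,
)

```text
time_s: 23.98
tcp_pos: [0.4318, -0.331, 0.0212]
ee_rot: [[-0.83, 0.001, 0.557], [-0.557, -0.0, -0.83], [-0.0, -1.0, 0.001]]
wrist_force: [-0.7, 1.2, 5.6]
gripper_width: 0.156
```

Emit:
carry_out(
  steps=[
    [[0, 0, 0, 0, 0, 0], [0, 0, 0, 0, 0, 0], [0, 0, -0.15, 0, 0, 0], [0, 0, -0.15, 0, 0, 0], [0, 0, -0.15, 0, 0, 0]],
  ],
  fingers=180,
)

```text
time_s: 24.6
tcp_pos: [0.4314, -0.3309, 0.0191]
ee_rot: [[-0.83, -0.0, 0.557], [-0.557, 0.0, -0.83], [0.0, -1.0, -0.0]]
wrist_force: [0.0, -0.6, -0.8]
gripper_width: 0.291
```

Emit:
carry_out(
  steps=[
    [[0, 0, 0, 0, 0, 0], [0, 0, 0, 0, 0, 0], [0, 0, 0, 0, 0, 0], [0, 0, 0, 0, 0, 0], [0, 0, 0, 0, 0, 0], [0, 0, 0, 0, 0, 0]],
  ],
  fingers=255,
)

```text
time_s: 25.35
tcp_pos: [0.4315, -0.3309, 0.0193]
ee_rot: [[-0.83, 0.0, 0.557], [-0.557, -0.0, -0.83], [-0.0, -1.0, 0.0]]
wrist_force: [0.9, -0.4, 1.1]
gripper_width: 0.154
```

Emit:
carry_out(
  steps=[
    [[0, 0, 3, 0, 0, 0], [0, 0, 6, 0, 0, 0.1], [2, 0, 6, 0, 0, 0.25], [4, 0, 6, 0, 0, 0.4], [6, 0.1, 6, 0, 0, 0.55], [7, 0.1, 6, 0, 0, 0.7], [7, 0.1, 6, 0, 0, 0.85], [7, 0.1, 5, 0, 0, 0.89], [7, 0.1, 5, 0, 0, 0.89], [7, 0.1, 5, 0, 0, 0.89]],
  ],
)

```text
time_s: 26.6
tcp_pos: [0.5015, -0.3299, 0.0694]
ee_rot: [[-0.09, 0.0, 0.996], [-0.996, -0.0, -0.09], [0.0, -1.0, 0.0]]
wrist_force: [0.7, -0.3, -1.0]
gripper_width: 0.155
```

```bash
python3 -c "
from h import *
snap('wrist','w9.png'); print(sense()['tcp_pos'],sense()['gripper_width'])"
```

```text
[ 0.50163223 -0.32998775  0.06956151] 0.1571720426697875
```

View pics/w9.png

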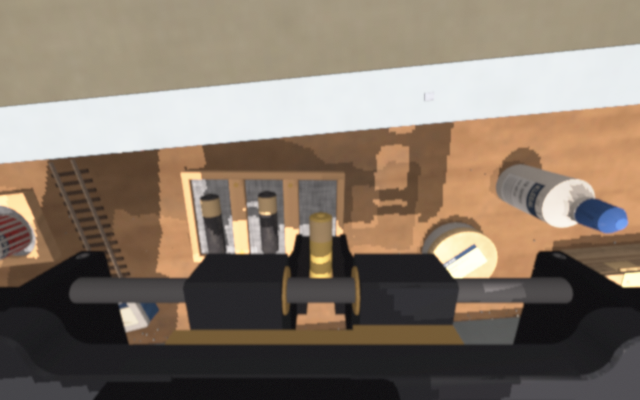

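```bash
python3 -c "
from m import *
pts('b','w9.png',[[513,188]],.01)
pts('bcap','w9.png',[[608,217]],.08)"
```

```text
b [[0.5154, -0.4813]] [ 0.5154 -0.4813]
bcap [[0.5182, -0.4852]] [ 0.5182 -0.4852]
```

Emit:
carry_out(
  steps=[
    [[0, 0, -2, 0, 0, 0], [0, 0, -3.5, 0, 0, 0], [0, 0, -4.3, 0, 0, 0], [0, 0, -4.6, 0, 0, 0], [0, 0, -4.65, 0, 0, 0], [0, 0, -4.65, 0, 0, 0], [0, 0, -4.65, 0, 0, 0]],
  ],
)

```text
time_s: 27.52
tcp_pos: [0.5018, -0.33, 0.0232]
ee_rot: [[-0.09, 0.001, 0.996], [-0.996, -0.0, -0.09], [0.0, -1.0, 0.001]]
wrist_force: [0.7, 0.1, -0.2]
gripper_width: 0.155
```

Emit:
carry_out(
  steps=[
    [[0, 0, -0.06, 0, 0, 0], [0, 0, -0.06, 0, 0, 0], [0, 0, -0.06, 0, 0, 0]],
  ],
)

```text
time_s: 27.9
tcp_pos: [0.5015, -0.3299, 0.0223]
ee_rot: [[-0.09, 0.0, 0.996], [-0.996, -0.0, -0.09], [0.0, -1.0, 0.0]]
wrist_force: [-0.2, 0.1, 0.5]
gripper_width: 0.155
```

Emit:
carry_out(
  steps=[
    [[0, 0, 0, 0, 0, 0], [0, 0, 0, 0, 0, 0], [0, 0, 0, 0, 0, 0], [0, 0, 2, 0, 0, 0], [0, 0, 5, 0, 0, 0], [0, 0, 8, 0, 0, 0], [0, 0, 8, 0, 0, 0]],
  ],
  fingers=185,
)

```text
time_s: 28.78
tcp_pos: [0.503, -0.3306, 0.1048]
ee_rot: [[-0.089, 0.005, 0.996], [-0.996, -0.002, -0.089], [0.002, -1.0, 0.006]]
wrist_force: [-0.9, -0.1, -0.0]
gripper_width: 0.273
```

Emit:
carry_out(
  steps=[
    [[-1, 3, 0, 0, 0, -0.17], [-3, 6, 0, 0, 0, -0.34], [-5, 10, 0, 0, 0, -0.51], [-6.8, 14, 0, 0, 0, -0.68], [-6.8, 17, 0, 0, 0, -0.85], [-6.8, 18.2, 0, 0, 0, -1.02], [-6.8, 18.2, 0, 0, 0, -1.19], [-6.8, 18.2, 0, 0, 0, -1.29], [-6.8, 18.2, 0, 0, 0, -1.29], [-6.8, 18.2, 0, 0, 0, -1.29]],
  ],
  fingers=112,
)

```text
time_s: 30.02
tcp_pos: [0.4331, -0.148, 0.1017]
ee_rot: [[-0.982, -0.001, 0.191], [-0.191, 0.0, -0.982], [0.001, -1.0, -0.0]]
wrist_force: [-0.2, 0.0, 0.7]
gripper_width: 0.563
```

```bash
python3 -c "
from h import *
snap('wrist','w10.png'); print(sense()['tcp_pos'],sense()['gripper_width'])
im=ld('w10.png')[0][170:260,260:380,::-1];cv2.imwrite('pics/w10c.png',cv2.resize(im,None,fx=6,fy=6,interpolation=2))"
```

```text
[ 0.43321119 -0.14796931  0.10179248] 0.5608133687994773
```

View pics/w10.png

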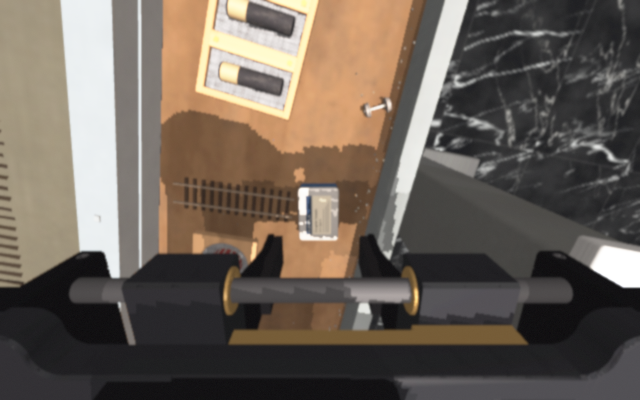

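View pics/w10c.png

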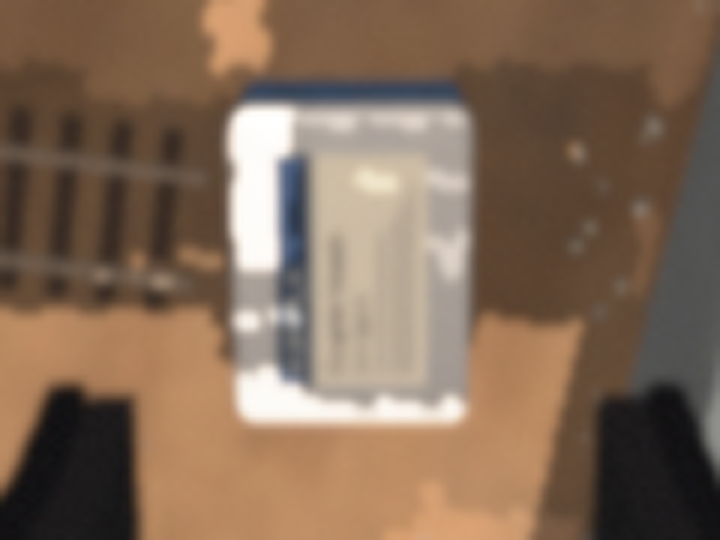

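```bash
python3 -c "
from m import *
p=np.array([[230,105],[470,105],[238,422],[468,422]])/6+[260,170]
im,K,R,t=ld('w10.png');q=unproj(K,R,t,p,.02)[:,:2];print(q,q.mean(0));d=q[0]-q[2]+q[1]-q[3];print(np.degrees(np.arctan2(d[1],d[0])))
rr=unproj(K,R,t,np.array([[200,180],[185,285]])/6+[260,170],.003);print(rr)
s=sense();print(s['tcp_pos'])"
```

```text
[[ 0.45525585 -0.16840742]
 [ 0.42188433 -0.17481813]
 [ 0.44591279 -0.11993986]
 [ 0.41190028 -0.12646012]] [ 0.43373831 -0.14740638]
-78.71169384016324
[[ 0.4582958  -0.15099341  0.003     ]
 [ 0.45784073 -0.13343143  0.003     ]]
[ 0.43321119 -0.14796931  0.10179248]
```

Emit:
carry_out(
  steps=[
    [[0.05, 0.05, -3, 0, 0, 0], [0.05, 0.05, -6, 0, 0, 0], [0.05, 0.05, -7.3, 0, 0, 0], [0.05, 0.05, -7.8, 0, 0, 0], [0.05, 0.05, -7.8, 0, 0, 0], [0.05, 0.05, -7.8, 0, 0, 0]],
  ],
)

```text
time_s: 30.82
tcp_pos: [0.4347, -0.1474, 0.025]
ee_rot: [[-0.982, 0.002, 0.19], [-0.19, -0.0, -0.982], [-0.002, -1.0, 0.0]]
wrist_force: [0.0, 0.3, -0.5]
gripper_width: 0.561
```

Emit:
carry_out(
  steps=[
    [[0, 0, 0, 0, 0, 0], [0, 0, 0, 0, 0, 0], [0, 0, 0, 0, 0, 0], [0, 0, 0, 0, 0, 0], [0, 0, 0, 0, 0, 0], [0, 0, 0, 0, 0, 0]],
  ],
  fingers=255,
)

```text
time_s: 31.58
tcp_pos: [0.4342, -0.1474, 0.0245]
ee_rot: [[-0.982, 0.001, 0.19], [-0.19, -0.0, -0.982], [-0.001, -1.0, 0.0]]
wrist_force: [-0.5, 1.4, 4.8]
gripper_width: 0.397
```

Emit:
carry_out(
  steps=[
    [[0, 0, 3, 0, 0, 0], [0, 0, 6, 0, 0, 0], [0.5, 3, 7, 0, 0, 0.1], [1, 7, 7, 0, 0, 0.25], [2, 11, 7, 0, 0, 0.4], [3, 15, 7, 0, 0, 0.55], [4, 19, 7, 0, 0, 0.7], [5, 23, 7, 0, 0, 0.85], [6, 27, 7, 0, 0, 1.0], [7, 31, 7, 0, 0, 1.15], [7.7, 35, 7, 0, 0, 1.3], [7.7, 38, 7, 0, 0, 1.39], [7.7, 38.9, 6, 0, 0, 1.39], [7.7, 38.9, 5, 0, 0, 1.39], [7.7, 38.9, 5, 0, 0, 1.39], [7.7, 38.9, 5, 0, 0, 1.39]],
  ],
)

```text
time_s: 33.58
tcp_pos: [0.511, 0.2406, 0.0741]
ee_rot: [[0.009, -0.0, 1.0], [-1.0, -0.0, 0.009], [0.0, -1.0, -0.0]]
wrist_force: [0.2, 0.2, -1.0]
gripper_width: 0.397
```

```bash
python3 -c "
from h import *
snap('wrist','w11.png'); print(sense()['tcp_pos'],sense()['gripper_width'])"
```

```text
[0.51118394 0.24086874 0.07438007] 0.3916689496347873
```

View pics/w11.png

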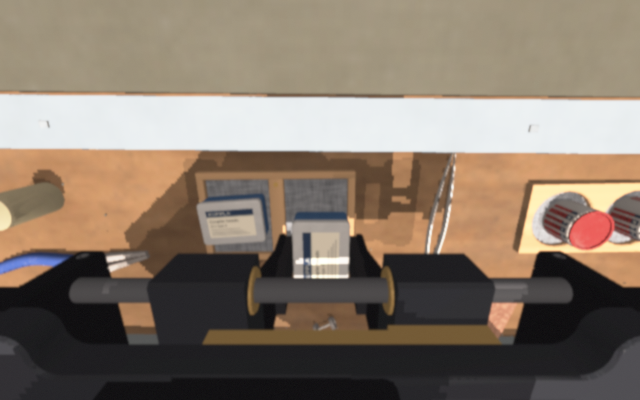

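Emit:
carry_out(
  steps=[
    [[0, 0, -2, 0, 0, 0], [0, 0, -3.5, 0, 0, 0], [0, 0, -4.3, 0, 0, 0], [0, 0, -4.6, 0, 0, 0], [0, 0, -4.6, 0, 0, 0], [0, 0, -4.6, 0, 0, 0]],
  ],
)

```text
time_s: 34.38
tcp_pos: [0.5112, 0.2419, 0.0286]
ee_rot: [[0.01, 0.001, 1.0], [-1.0, 0.001, 0.01], [-0.001, -1.0, 0.001]]
wrist_force: [0.7, -0.0, -0.4]
gripper_width: 0.395
```

Opening to ~46 mm (counts 120).

Emit:
carry_out(
  steps=[
    [[0, 0, -0.1, 0, 0, 0], [0, 0, -0.1, 0, 0, 0], [0, 0, -0.1, 0, 0, 0]],
  ],
)

```text
time_s: 34.75
tcp_pos: [0.5112, 0.2418, 0.0275]
ee_rot: [[0.01, 0.001, 1.0], [-1.0, 0.0, 0.01], [-0.0, -1.0, 0.001]]
wrist_force: [-0.1, -0.0, 2.5]
gripper_width: 0.395
```

Emit:
carry_out(
  steps=[
    [[0, 0, 0, 0, 0, 0], [0, 0, 0, 0, 0, 0], [0, 0, 0, 0, 0, 0], [0, 0, 0, 0, 0, 0], [0, 0, 2, 0, 0, 0], [0, 0, 5, 0, 0, 0], [0, 0, 9, 0, 0, 0], [-3, -8, 15, 0, 0, 0], [-6, -13, 17, 0, 0, 0], [-7, -18, 17, 0, 0, 0], [-7, -24, 17, 0, 0, 0], [-7, -26, 17, 0, 0, 0], [-7, -26, 17, 0, 0, 0], [-7, -26, 17, 0, 0, 0], [-7, -26, 17, 0, 0, 0]],
  ],
  fingers=120,
)

```text
time_s: 36.62
tcp_pos: [0.4412, -0.0175, 0.197]
ee_rot: [[0.012, -0.0, 1.0], [-1.0, 0.0, 0.012], [-0.0, -1.0, -0.0]]
wrist_force: [0.8, 0.1, -0.6]
gripper_width: 0.534
```

```bash
python3 -c "
from h import *
snap('wrist','w12.png'); snap('side','s2.png');s=sense();print(s['time_s'],s['tcp_pos'])
im=ld('w12.png')[0][50:250,:,::-1]
cv2.imwrite('pics/w12a.png',cv2.resize(im[:,:320],None,fx=2.5,fy=2.5,interpolation=2))
cv2.imwrite('pics/w12b.png',cv2.resize(im[:,320:],None,fx=2.5,fy=2.5,interpolation=2))
im=ld('s2.png')[0][110:360,240:440,::-1];cv2.imwrite('pics/s2c.png',cv2.resize(im,None,fx=2.4,fy=2.4,interpolation=2))"
```

```text
36.725 [ 0.44111634 -0.01751715  0.19700921]
```

View pics/w12a.png

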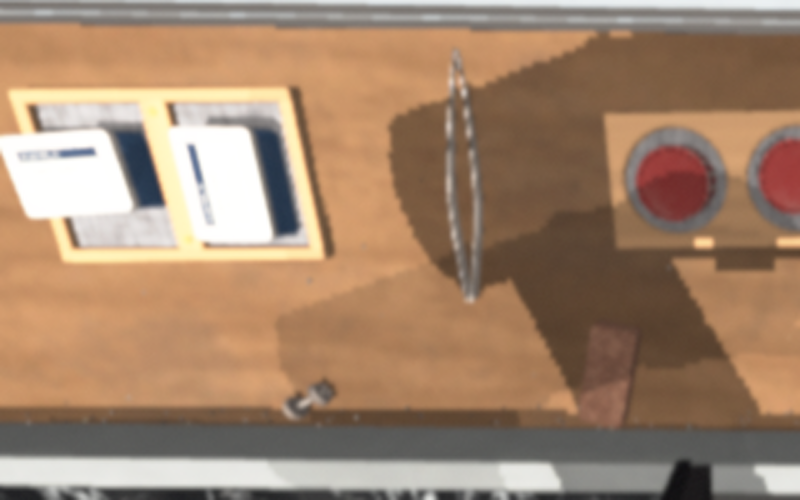

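View pics/w12b.png

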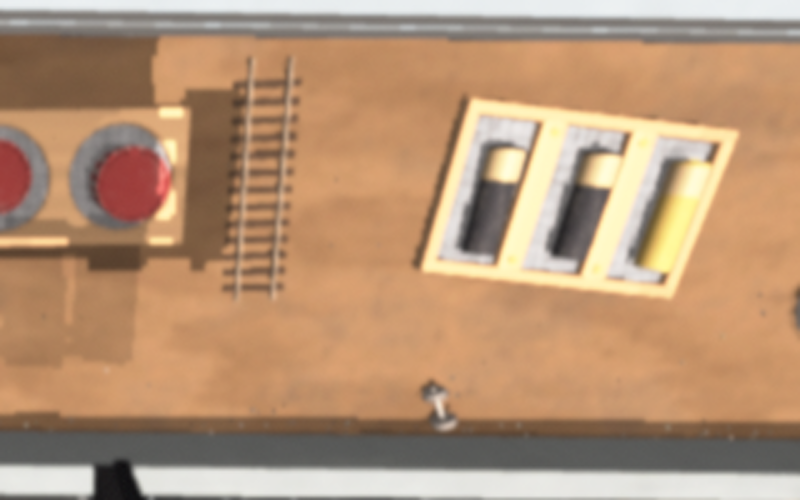

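View pics/s2c.png

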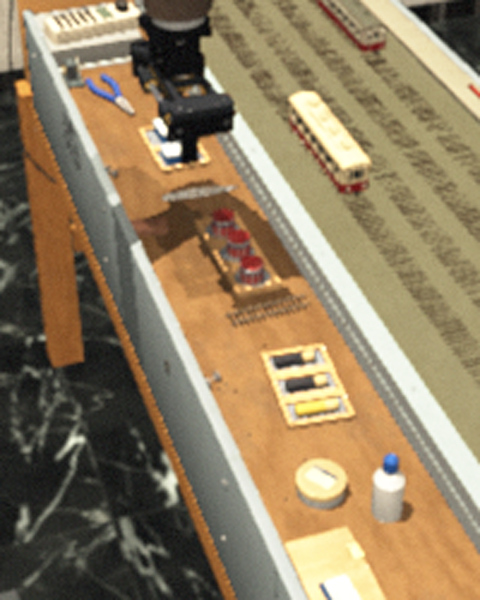

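```bash
python3 -c "
from m import *
f=lambda l,o:(np.array(l)/2.5+[o,50])
rect('box','w12.png',f([[172,127],[250,124],[197,243],[273,242]],0),.023)
rect('tray','w12.png',f([[10,90],[294,88],[64,262],[327,258]],0),.008)
pts('c2','w12.png',f([[688,162],[655,268]],320),.011)
rect('ctray','w12.png',f([[472,98],[738,131],[420,270],[672,298]],320),.008)
im,K,R,t=cam('top');print(sense()['time_s']);cv2.imwrite('pics/top2.png',im[:,:,::-1])
"
```

```text
box c [0.5086 0.2384] y-len 0.0341 0.0347 x-len 0.0498 0.0506
   yaw(deg) from y 1.95 from x -1.77
tray c [0.5111 0.2721] y-len 0.127 0.1267 x-len 0.0767 0.0756
   yaw(deg) from y 1.17 from x -0.05
c2 [[0.5239, -0.332], [0.4755, -0.3313]] [ 0.4997 -0.3316]
  len 0.0484 angle 179.1
ctray c [ 0.5053 -0.2876] y-len 0.1248 0.1265 x-len 0.0778 0.0774
   yaw(deg) from y -5.77 from x -5.57
36.775
```

View pics/top2.png

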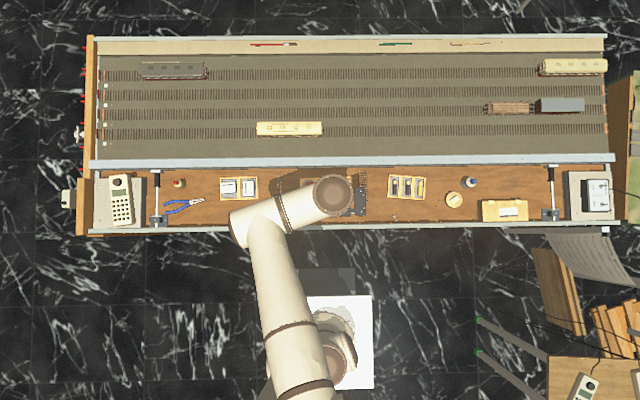

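```bash
python3 -c "
from station import ticket; print(ticket.finish_job())"
```

```text
the job is handed in; nothing more can be done
None
```

All five loose things are in their trays and the job is handed in. It took about 37 s of the 109 s, and the highest wrist force I read at the end of a move was about 6 N.

- **Tinlets:** both stand in the end pockets of the tinlet tray with their lids up.
- **Cells:** the black one is in the middle pocket of the cell tray and the yellow one is in the -42 pocket. Both lie along the pockets.
- **Coupling box:** it is lid up in the empty pocket of the coupling tray. It measured about 2 mm off centre in both directions, well inside the clearance.

**Last checks:** the wrist and side pictures show every pocket filled, and the top picture shows both bottles standing, with the arm clear of everything. In the top picture the arm hides the tinlet tray, so the tinlets were confirmed from the wrist and side views.

**Disagreements and limits:**
- The yellow cell measured about 4–5 degrees askew to its tray, partly from pixel reading. It is still well inside the pocket.
- I gripped the yellow cell a little too high at first, so I opened and gripped again lower before lifting it.
- That the pieces lie flat on the pocket floors is judged from the placing heights and the pictures; I did not measure it directly.

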